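# Square up the weight block and lift the check weight with tongs

### The arm

A 6-joint arm with a two-finger parallel gripper is mounted at the origin on a cart in front of the work surface, level with it; the furniture and walls round the work are solid. World frame = base frame: x ahead of the robot, y to its left, z up, the work surface at z = 0. Lengths are in m, angles in rad, forces in N, time in s.
With the tool pointing down it reaches from about 0.375 to 0.9 m from the base axis. Payload 3.1 kg.
Tool frame: the origin (TCP) lies midway between the tips of the shut fingers; the grasp point (between the pads) lies 19 mm behind it; z points along the fingers, y is the line along which they close (so a half turn about z gives the same grasp; the last joint's range is limited). The gripper opens to 85 mm and grips with 20 to 120 N. Pads are 22 mm wide; open, the fingers measure 114 mm over their backs; the gripper's body (76 mm by 85 mm) begins 54 mm behind the grasp point. The pads swing forward as they close: fully open they stand 13 mm farther back than shut.
Start: joints at [1.022, 0.527, 1.433, -0, 1.181, -0.178], TCP at [0.226, 0.583, 0.231] pointing down, gripper open.
Joint ranges: [-3.08, 3.08], [-0.75, 2.2], [0.22, 2.44], [-1.43, 4.57], [0, 2.65], [-2.85, 2.85]. Speed limits (rad/s): [2.79, 2.79, 3.14, 3.14, 3.14, 3.14].

### API

Orientations are given as a unit quaternion [w, x, y, z].
In Python, from cell import arm, camrig gives the robot as it stands (arm), with the cameras (camrig).
- The arm moves only by the shell command python3 steer.py [FORCE], which reads ROWS from standard input. ROWS is a JSON list of rows, 1 to 20 of them, each of 5 numbers: the finger opening in m, then dx, dy, dz in shares of the most that a row can go, 1 being 62.5 mm, then a turn about the tool's z in shares of pi rad (1.0 is pi rad); each row shifts and turns the commanded pose from where the row before left it, along the tool's axes as they then stand; what a row does not reach is not made up. A row lasts 1/8 s, in which the tool goes at most 0.0625 m and 0.188 rad, less where a joint would pass 70% of its speed; a pose out of reach is approached as far as the arm can. The fingers move at their own pace and stop on an object; FORCE is the grip in N (left out, the last holds). Time passes only in rows, so rows that do not move let the fingers close. It prints the time, the measured TCP pose, the force, the opening and the grip force at its end. A shift or turn number past 1, either way, is cut back to 1. Input that does not fit is refused with a message, and nothing moves.
- arm.state(): the state, without advancing time (a new reading comes with each control period).
- camrig.capture(name): name is "scene" or "top" or "wrist"; returns the picture (480x640x3 uint8, red, green, blue); there is no depth.
- camrig.camera_params(name): a dict with "mtx" (3x3 intrinsics, pixels), "k1" (the pictures are not rectified: a ray, as slopes to the right and down, at radius r is drawn at 1 + k1 r^2 times it, then the intrinsics apply), "xyz" and "rotation" of the camera in the world. Camera axes: x right, y up, looking along -z (the intrinsics and any distortion apply to the point x, -y, -z); pixel columns grow to the right and rows downward; lengths in m; the calibration is good to about 2 mm. A picture is of the moment at which its call begins: read the wrist's pose just before it. camera_params takes no time and is no camera call; for the wrist camera it gives the pose at the moment of the call.
- arm.hand_in(): hands the job in; it is judged then, once.
The state is a dict: "clock": time; "qpos": joint angles; "joint_vel": joint speeds; "joint_torque": joint torques, N m; "ee_pos": TCP position; "tool_rot": TCP orientation; "ft_force": force on the tool from outside, world axes, zero at the start; "ft_torque": the same for the moment, N m; "grip_width": finger opening in m; "grip_force": force on a finger pad.
Only numpy, scipy, OpenCV 4.12 (cv2) and the standard library are available. Lean on these libraries where they do the work, as an engineer would, in place of code of your own. Each camera call takes 0.05 s, during which the arm holds its last target. There are 200 camera calls.

### The job

Get the scale's brass check weight out for inspection: first push the wooden block it stands in fully home, square against both metal stops of the corner fixture, then pick up the tongs by their red grips, close their jaws on the weight and lift it upright straight out of the pocket. Finish still holding: the program ends with the weight hanging still in the tongs about 10 cm above the table, the block still home. Never touch the weight with the gripper itself, keep it in its pocket until the block is home, and leave the till roll, tape measure and glue stick where they are.

Things in the scene. Friction and masses are not known exactly. Their poses are not given: they have to be found in the camera images.
- corner: Corner fixture, fixed: grey plate 150 x 150 x 4 mm with two aluminium stops, tops 16 mm above the table. Origin: inside corner of the stops, at table level. In its own axes the far stop's inner face is x = 0, the left stop's y = 0; the plate reaches to x = y = -136 mm and the block belongs on it at negative x, y. Its yaw varies by 0.25 rad.
- block: Loose wooden block 64 x 64 x 20 mm, 0.45 kg, on the plate, 15 to 60 mm short of the stops and askew. Origin: centre of its underside (4 mm above the table); x, y along its edges. A round pocket 29 mm wide, 6 mm deep is in its top centre. Home, its origin is at x = y = -32 mm of the corner. It slides under a push of 2 to 6 N.
- weight: Brass check weight, 60 g, standing in the pocket: cylinder 24 mm in diameter, 28 mm high, then a neck and 16 mm knob, 42 mm high in all. Origin: centre of its underside (18 mm above the table in the pocket); z up along its axis. 22 mm of the cylinder stand above the block's top, where the jaws take it.
- tongs: Sprung steel tongs, 215 mm long, 130 g, lying flat, arms spread sideways. Origin: midway between the red grips, at the underside; x to the jaws, z up. Grips: 48 mm long (along x), 30 mm high, 60 mm over their outsides at rest; take them from above, squeezing along y. Hinge at x = -85 mm, middle of the jaws at +95 mm, jaw ends at +113 mm.
- tongs_left: Left arm of the tongs (+y side): red grip and black jaw, a shallow scoop 36 mm long, 18 mm high from the underside. Origin at its hinge, 85 mm behind and 10 mm left of the tongs' origin. Jaw gap: 56 mm at rest (47 at the lips), about 43 mm when squeezed to 54 mm over the grips; the jaws meet the weight at about 45 mm over the grips.
- tongs_right: Right arm of the tongs (-y side), mirror image; origin at its hinge. The arms close together. Each grip pushes back with 4 N at rest, 5 to 6 N at 54 mm, 8 N when closed on the weight; squeezed on with 25 to 30 N the jaws hold the weight firmly. With nothing between them they stop at about 33 mm over the grips.
- till_roll: Bystander: white till roll standing on end, 48 mm in diameter, 57 mm high. Origin: centre of its underside.
- tape_measure: Bystander: yellow tape measure, 28 x 69 x 62 mm high. Origin: centre of its underside.
- glue_stick: Bystander: glue stick with red cap, standing, 24 mm in diameter, 83 mm high. Origin: centre of its underside.

How it is judged:
On the way, in this order (a step that is already met when the one before it is completed fails the run):
1. the block is home against both stops, with the weight still in its pocket (x of block in the frame of corner above -0.036 m and y of block in the frame of corner above -0.036 m and angle between the x axis of block and the x axis of corner, either way round below 0.07 rad and height (world z) of weight below 0.025 m and horizontal distance between weight and block below 0.006 m), for 0.2 s.
2. the weight is drawn out of the pocket in the jaws of the tongs, the block still home (contact force between each of tongs_left, tongs_right and weight above 0.5 N and x of weight in the frame of tongs between 0.07 and 0.12 m and x of block in the frame of corner above -0.038 m and y of block in the frame of corner above -0.038 m and angle between the x axis of block and the x axis of corner, either way round below 0.07 rad and height (world z) of weight above 0.04 m and angle between weight's own z axis and vertical below 0.35 rad), for 0.2 s.
At the end, for the whole second after the job is handed in: Gripper holds the tongs (>2 N, >50 mm up); both jaws press the weight (>0.5 N each, 70-120 mm ahead of the tongs' origin); weight >80 mm up, still (<30 mm/s), leaning <0.35 rad, touching neither block nor fingers; block within 6 mm of both stops (4 mm when first pushed), square within 0.07 rad (contact force between each of tongs_left, tongs_right and weight above 0.5 N and x of weight in the frame of tongs between 0.07 and 0.12 m and x of block in the frame of corner above -0.038 m and y of block in the frame of corner above -0.038 m and angle between the x axis of block and the x axis of corner, either way round below 0.07 rad and height (world z) of weight above 0.08 m and angle between weight's own z axis and vertical below 0.35 rad and linear speed of weight below 0.03 m/s and contact force between the fingers and tongs above 2 N and height (world z) of tongs above 0.05 m and contact force between each of the fingers, block and weight below 0.1 N); the arm keeps its last pose, push and grip.
It fails at once if the gripper or arm touches the weight (contact force between any of the fingers, the arm and weight above 0.5 N).
It fails at once if the weight leaves its pocket before the block is home ((height (world z) of weight above 0.03 m or angle between weight's own z axis and vertical above 0.5 rad) and (x of block in the frame of corner below -0.042 m or y of block in the frame of corner below -0.042 m)).
It fails at once if a bystander is moved more than 20 mm or tipped (distance of any of till_roll, tape_measure, glue_stick from where it was at the start of the episode above 0.02 m or angle between any of till_roll, tape_measure, glue_stick's own z axis and vertical above 0.4 rad).
It also fails if it takes over 58 s, if anything falls off the work surface, if the arm or the gripper's body presses on something with over 40 N, if the wrist force passes 120 N, or if a joint passes its speed limit or range.

## Working session

There is one attempt and no reset: what is moved stays moved. The work goes in short steps, Python scripts to look and compute and a shell command to move; the robot and the scene stay as the last step left them, time stands still between calls to the robot, and variables do not carry over. Pictures are saved under pics/ and viewed, at most 12 in all, crops included, and the job is handed in when it is done.

```bash
ls; mkdir -p pics; python3 - <<'E'
from cell import arm, camrig
import cv2,numpy as np
for n in ["scene","top"]:
    p=camrig.camera_params(n); print(n,p)
    cv2.imwrite(f"pics/{n}0.png",cv2.cvtColor(camrig.capture(n),cv2.COLOR_RGB2BGR))
print(arm.state())
E
```

```text
cell.py
pics
steer.py
scene {'mtx': array([[483.64079284,   0.        , 324.17164966],
       [  0.        , 483.64079284, 235.23664735],
       [  0.        ,   0.        ,   1.        ]]), 'k1': 0.01335744877836703, 'xyz': array([ 0.11794498, -0.37122185,  0.73733449]), 'rotation': array([ 0.85526527,  0.31177458, -0.14055869, -0.3893086 ])}
top {'mtx': array([[507.02849702,   0.        , 302.95425603],
       [  0.        , 507.02849702, 240.09397744],
       [  0.        ,   0.        ,   1.        ]]), 'k1': -0.10212223338895061, 'xyz': array([ 0.32820357, -0.00224417,  1.22809371]), 'rotation': array([ 0.73547605,  0.07556149, -0.0699053 , -0.66968552])}
{'clock': 0.1, 'qpos': array([ 1.02252986e+00,  5.28364470e-01,  1.43377892e+00, -5.73553151e-06,
        1.18141910e+00, -1.78532832e-01]), 'joint_vel': array([-0.00082983, -0.0020417 , -0.00276254, -0.00068877, -0.00075146,
        0.00086231]), 'joint_torque': array([ 1.91263052e-04, -4.43303955e+01, -1.78586411e+01, -1.95500552e-04,
        3.98400807e-03, -2.44686430e-05]), 'ee_pos': array([0.22550296, 0.58220315, 0.23043534]), 'tool_rot': array([-3.47615371e-04,  1.83814460e-01,  9.82960464e-01, -9.21542710e-04]), 'ft_force': array([0.04247078, 0.77410773, 0.15366184]), 'ft_torque': array([0.0145956 , 0.03349009, 0.01196751]), 'grip_force': 0.0, 'grip_width': 0.085293991693655}
```

View pics/scene0.png

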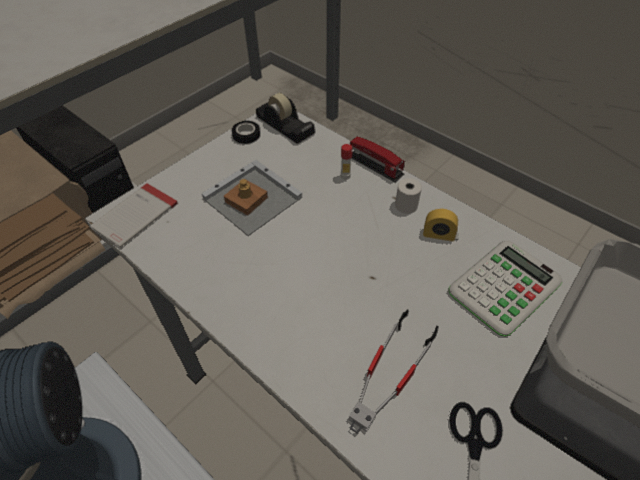

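View pics/top0.png

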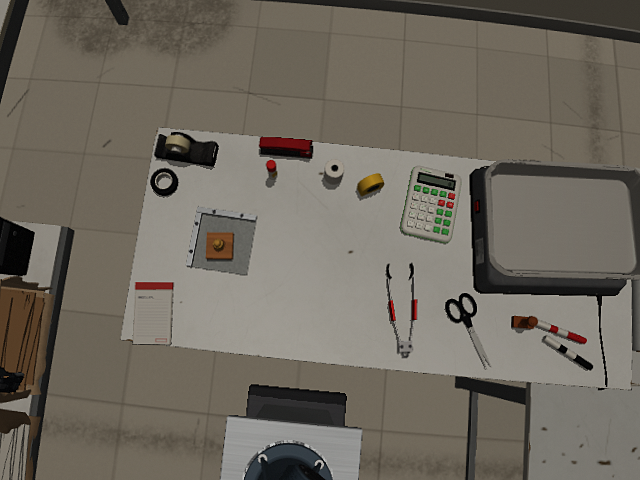

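The scene view shows the block at about (245,196) and the tongs at about (385,370). The top view has the corner plate around (222,240), the block at (220,246) and the tongs from hinge (404,347) to jaws (400,270). Enlarging the top view and taking a wrist picture next.

```bash
cat > h.py <<'E'
import numpy as np,cv2
from cell import arm, camrig
from scipy.spatial.transform import Rotation as R
def rot(q): return R.from_quat([q[1],q[2],q[3],q[0]])
def ray(p,uv):
    K=p["mtx"]; n=np.array([(uv[0]-K[0,2])/K[0,0],(uv[1]-K[1,2])/K[1,1]]); s=n.copy()
    for _ in range(20): s=n/(1+p["k1"]*(s@s))
    return np.array(p["xyz"]),rot(p["rotation"]).apply([s[0],-s[1],-1])
def at(p,uv,z):
    o,d=ray(p,uv); return o+d*(z-o[2])/d[2]
def tri(l):  # list of (p,uv)
    A=np.zeros((3,3));b=np.zeros(3)
    for p,uv in l:
        o,d=ray(p,uv); d=d/np.linalg.norm(d); M=np.eye(3)-np.outer(d,d); A+=M;b+=M@o
    return np.linalg.solve(A,b)
def proj(p,X):
    c=rot(p["rotation"]).inv().apply(np.array(X)-p["xyz"]); s=np.array([c[0],-c[1]])/-c[2]
    s=s*(1+p["k1"]*(s@s)); K=p["mtx"]; return s*K[0,0]+K[:2,2]
def crop(img,x0,y0,w,h,f,name):
    cv2.imwrite(name,cv2.cvtColor(cv2.resize(img[y0:y0+h,x0:x0+w],None,fx=f,fy=f,interpolation=cv2.INTER_CUBIC),cv2.COLOR_RGB2BGR))
E
python3 - <<'E'
from h import *
t=cv2.cvtColor(cv2.imread("pics/top0.png"),cv2.COLOR_BGR2RGB)
a=cv2.resize(t[195:295,170:270],(400,400),interpolation=cv2.INTER_CUBIC)
b=cv2.resize(t[258:358,360:460],(400,400),interpolation=cv2.INTER_CUBIC)
crop(np.hstack([a,b]),0,0,800,400,1,"pics/topcrop.png")
s=arm.state();p=camrig.camera_params("wrist"); print(p,s["ee_pos"])
w=camrig.capture("wrist"); crop(w,0,0,640,480,1,"pics/w0.png")
tp=camrig.camera_params("top")
for n,uv,z in [("corner",(197,207),.016),("block",(220,246),.024),("hinge",(404,347),.01),("jaws",(400,268),.01),("roll",(335,168),.057),("tape",(370,183),.06),("glue",(271,163),.083)]: print(n,at(tp,uv,z).round(3))
E
```

```text
{'mtx': array([[379.11216658,   0.        , 326.1761776 ],
       [  0.        , 379.11216658, 240.38036569],
       [  0.        ,   0.        ,   1.        ]]), 'k1': -0.05606203255279664, 'xyz': array([0.1480263 , 0.61228217, 0.37470589]), 'rotation': array([ 0.81407899, -0.13495133, -0.09203742,  0.5573084 ])} [0.22550296 0.58220315 0.23043534]
corner [0.64  0.29  0.016]
block [0.546 0.218 0.024]
hinge [ 0.347 -0.243  0.01 ]
jaws [ 0.535 -0.222  0.01 ]
roll [ 0.758 -0.042  0.057]
tape [ 0.727 -0.13   0.06 ]
glue [0.747 0.112 0.083]
```

View pics/topcrop.png

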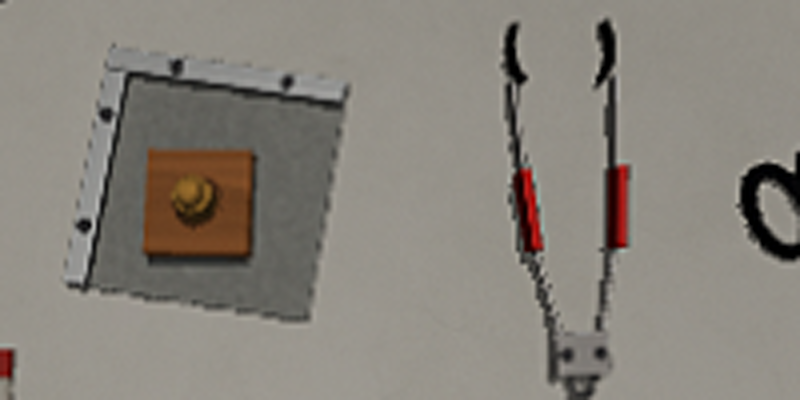

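View pics/w0.png

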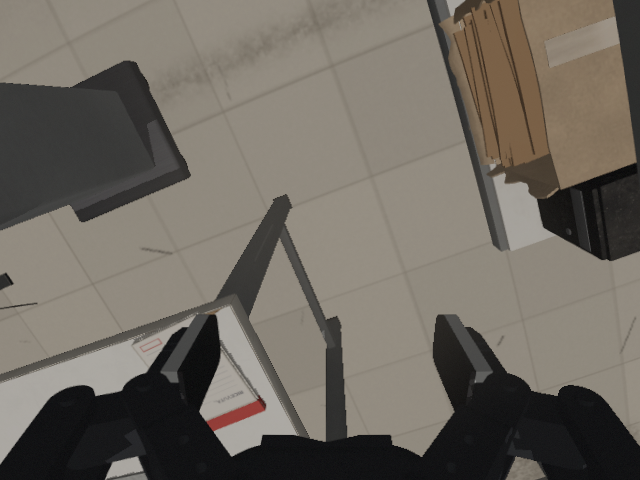

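The top crop shows the inner corner of the stops at crop (129,75), and the block's top corners at (148,150), (252,151) and (143,256). The red grips are centred near crop (529,210) and (618,207). The wrist camera sees only the floor and the table's edge from here.

```bash
python3 - <<'E'
from h import *
tp=camrig.camera_params("top")
f=lambda c,z,o=(170,195):at(tp,((c[0])/4-.375+o[0],c[1]/4-.375+o[1]),z)
O=f((129,75),.016);A=f((342,103),.016);B=f((88,289),.016)
print(O,A,B,"yaw from far stop",np.arctan2(*(O-A)[[1,0]])-np.pi/2,"left",np.arctan2(*(O-B)[[1,0]]))
for c in [(148,150),(252,151),(251,254),(143,256)]: print(f(c,.024))
g=lambda c,z:at(tp,((c[0]-400)/4-.375+360,c[1]/4-.375+258),z)
for n,c,z in [("gl",(529,210),.03),("gr",(618,207),.03),("jl",(512,52),.018),("jr",(608,52),.018),("hinge",(581,352),.015)]: print(n,g(c,z))
s=arm.state(); print(rot(s["tool_rot"]).as_matrix().round(3))
E
```

```text
[0.62479679 0.27531113 0.016     ] [0.61926556 0.1414446  0.016     ] [0.48944114 0.2823105  0.016     ] yaw from far stop -0.0412955594361466 left -0.05166490985624354
[0.57697119 0.25542374 0.024     ]
[0.58228938 0.19183036 0.024     ]
[0.51900199 0.18470822 0.024     ]
[0.51157321 0.24980617 0.024     ]
gl [ 0.4295507 -0.2053663  0.03     ]
gr [ 0.4359645  -0.25803321  0.03      ]
jl [ 0.52455619 -0.19131395  0.018     ]
jr [ 0.52988688 -0.24957281  0.018     ]
hinge [ 0.34997674 -0.24405611  0.015     ]
[[-0.932  0.361 -0.001]
 [ 0.361  0.932 -0.001]
 [ 0.    -0.002 -1.   ]]
```

The rows are not in the units I measure in: shifts go in shares of 62.5 mm and turns go in shares of pi rad. I convert before sending: -0.045 m is -0.72, -0.032 m is -0.512, -0.1615 rad is -0.0514.

```bash
echo '[[0.04,-0.48,-0.32,0,0],[0.04,-0.72,-0.512,0,0],[0.04,-0.72,-0.512,0,0],[0.04,-0.72,-0.512,0,0],[0.04,-0.72,-0.512,0,0],[0.04,-0.72,-0.512,0,0],[0.04,-0.72,-0.512,0,0],[0.04,-0.72,-0.512,0,0],[0.04,0,0,0,-0.0514],[0.04,0,0,0,-0.0514],[0.04,0,0,0,0],[0.04,0,0,0,0]]' | python3 steer.py 20
python3 - <<'E'
from h import *
p=camrig.camera_params("wrist");w=camrig.capture("wrist");np.save("w1.npy",p,allow_pickle=True)
print(p["xyz"],rot(p["rotation"]).as_matrix().round(3),rot(arm.state()["tool_rot"]).as_matrix().round(3))
crop(w,0,0,640,480,1,"pics/w1.png")
for X in [(.625,.275,.016),(.547,.221,.024)]: print(proj(p,X))
E
```

```text
clock: 1.65
ee_pos: [0.4591, 0.2307, 0.2312]
tool_rot: [-0.0, 0.024, 1.0, -0.0]
ft_force: [0.1, 0.1, 0.1]
grip_width: 0.0399
grip_force: 0.0
[0.37601222 0.23445431 0.37548317] [[ 0.049 -0.945 -0.323]
 [ 0.999  0.047  0.015]
 [ 0.001 -0.323  0.946]] [[-0.999  0.048 -0.   ]
 [ 0.048  0.999 -0.   ]
 [ 0.    -0.    -1.   ]]
[373.08801765 345.81584241]
[320.78436834 288.01739172]
```

View pics/w1.png

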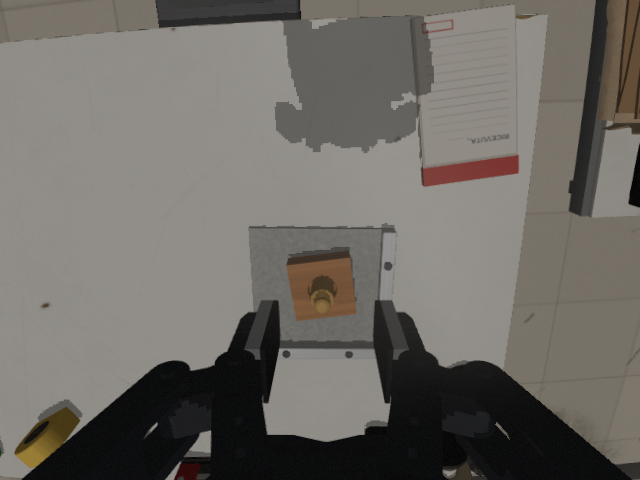

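The wrist view shows the block's top corners at (288,265), (352,257), (355,311) and (297,319). The left stop's inner edge runs from (383,232) to (380,300), and the far stop's inner edge is at row 347 from x=282 to 360.

```bash
python3 - <<'E'
from h import *
p=np.load("w1.npy",allow_pickle=True).item();tp=camrig.camera_params("top")
for uv,z in [((288,265),.024),((352,257),.024),((355,311),.024),((297,319),.024),((383,232),.016),((380,300),.016),((282,347),.016),((360,347),.016)]: print(uv,at(p,uv,z).round(4))
# heights from two views: block near-left top corner etc.
q=lambda c:(c[0]/4-.375+170,c[1]/4-.375+195)
for a,c in [((352,257),(143,256)),((288,265),(251,254)),((355,311),(148,150)),((322,300),(201,186))]: print("tri",tri([(p,a),(tp,q(c))]).round(4))
E
```

```text
(288, 265) [0.5199 0.1895 0.024 ]
(352, 257) [0.5145 0.2539 0.024 ]
(355, 311) [0.5754 0.2554 0.024 ]
(297, 319) [0.582  0.1939 0.024 ]
(383, 232) [0.4925 0.2859 0.016 ]
(380, 300) [0.5681 0.2827 0.016 ]
(282, 347) [0.6214 0.1736 0.016 ]
(360, 347) [0.6258 0.2604 0.016 ]
tri [0.5129 0.2518 0.0244]
tri [0.5218 0.1873 0.0156]
tri [0.5776 0.2559 0.0206]
tri [0.5578 0.2206 0.028 ]
```

Converted, 0.05 m is 0.8, 0.018 m is 0.288.

```bash
echo '[[0.04,-0.4,-0.144,0.32,0],[0.04,0,0,0.8,0],[0.04,0,0,0.8,0],[0.04,0,0,0.8,0],[0.04,0,0,0.56,0],[0.04,0,0,0.288,0],[0.04,0,0,0,0],[0.04,0,0,0,0]]' | python3 steer.py; echo '[[0.04,-0.128,0,0,0],[0.04,-0.096,0,0,0],[0.04,-0.096,0,0,0],[0.04,-0.096,0,0,0],[0.04,-0.096,0,0,0],[0.04,-0.096,0,0,0],[0.04,0,0,0,0]]' | python3 steer.py
```

```text
clock: 2.7
ee_pos: [0.4849, 0.2207, 0.0095]
tool_rot: [0.001, 0.023, 1.0, 0.0]
ft_force: [0.3, -0.8, -0.8]
grip_width: 0.04
grip_force: 0.0
clock: 3.58
ee_pos: [0.5224, 0.2184, 0.0082]
tool_rot: [0.0, 0.024, 1.0, -0.0]
ft_force: [-2.9, 0.0, 1.3]
grip_width: 0.0398
grip_force: 1.1
```

Converted, -0.005 m is -0.08, -0.004 m is -0.064.

```bash
echo '[[0.04,-0.08,0,0,0],[0.04,-0.08,0,0,0],[0.04,-0.08,0,0,0],[0.04,-0.064,0,0,0],[0.04,0,0,0,0]]' | python3 steer.py; echo '[[0.04,-0.032,0,0,0],[0.04,-0.032,0,0,0],[0.04,0,0,0,0]]' | python3 steer.py;echo '[[0.04,-0.032,0,0,0],[0.04,0,0,0,0]]' | python3 steer.py
```

```text
clock: 4.2
ee_pos: [0.5425, 0.2177, 0.0083]
tool_rot: [0.001, 0.024, 1.0, 0.0]
ft_force: [-0.9, 0.4, -0.4]
grip_width: 0.0397
grip_force: 0.4
clock: 4.58
ee_pos: [0.5449, 0.2175, 0.0083]
tool_rot: [0.0, 0.023, 1.0, -0.0]
ft_force: [-3.4, 0.9, 1.0]
grip_width: 0.04
grip_force: 1.6
clock: 4.82
ee_pos: [0.5473, 0.2174, 0.0083]
tool_rot: [0.0, 0.023, 1.0, 0.0]
ft_force: [-3.8, -0.7, 1.1]
grip_width: 0.0397
grip_force: 1.6
```

Converted, -0.002 m is -0.032.

```bash
for i in 1; do echo '[[0.04,-0.032,0,0,0],[0.04,0,0,0,0]]' | python3 steer.py; done; echo '[[0.04,-0.032,0,0,0],[0.04,0,0,0,0]]' | python3 steer.py; python3 - <<'E'
from h import *
w=camrig.capture("top"); a=cv2.resize(w[195:295,170:270],(600,600),interpolation=cv2.INTER_CUBIC)
crop(a,0,0,600,600,1,"pics/t2.png")
E
```

```text
clock: 5.08
ee_pos: [0.549, 0.2173, 0.0083]
tool_rot: [0.0, 0.023, 1.0, 0.0]
ft_force: [-3.9, -0.4, 1.1]
grip_width: 0.0403
grip_force: 1.8
clock: 5.32
ee_pos: [0.549, 0.2173, 0.0083]
tool_rot: [-0.002, 0.023, 1.0, -0.0]
ft_force: [-6.8, 0.9, 4.3]
grip_width: 0.0398
grip_force: 3.4
```

Converted, -0.05 m is -0.8, -0.04 m is -0.64.

```bash
python3 -c "
from cell import arm, camrig;print(arm.state()['qpos'])"; echo '[[0.04,0.32,0,0,0],[0.04,0.32,0,0,0],[0.04,0,0,-0.8,0],[0.04,0,0,-0.8,0],[0.04,0,-0.56,0,0],[0.04,0,-0.56,0,0],[0.04,-0.64,0,0,0],[0.04,-0.64,0,0,0],[0.04,0,0,0,0]]' | python3 steer.py
```

```text
[ 1.87563379e-01  8.05415120e-01  1.65776923e+00  7.14379130e-04
  6.82131039e-01 -1.33684826e+00]
clock: 6.5
ee_pos: [0.5941, 0.1445, 0.1095]
tool_rot: [0.006, 0.024, 1.0, 0.0]
ft_force: [-0.6, -0.0, 0.3]
grip_width: 0.0397
grip_force: 0.0
```

View pics/t2.png

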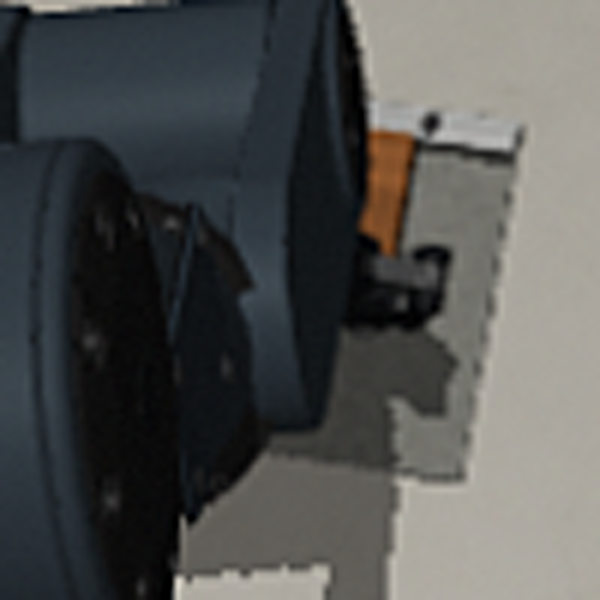

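The fixture view shows the block square against the far stop, with its right edge at crop x≈405 and the left part hidden by the arm. Turning for the second push now.

Converted, 0.05 m is 0.8, 0.04 m is 0.64, 0.18 rad is 0.0573.

```bash
echo '[[0.04,0,0,0,0.0573],[0.04,0,0,0,0.0573],[0.04,0,0,0,0.0573],[0.04,0,0,0,0.0573],[0.04,0,0,0,0.0573],[0.04,0,0,0,0.0573],[0.04,0,0,0,0.0573],[0.04,0,0,0,0.0573],[0.04,0,-0.08,0,0.0414],[0.04,0,0,0,0],[0.04,0,0,0.8,0],[0.04,0,0,0.64,0],[0.04,0,0,0.176,0],[0.04,0,0,0,0],[0.04,0.096,0,0,0],[0.04,0.096,0,0,0],[0.04,0.096,0,0,0],[0.04,0.096,0,0,0],[0.04,0,0,0,0]]' | python3 steer.py
```

```text
clock: 8.88
ee_pos: [0.5836, 0.1697, 0.0075]
tool_rot: [0.0, 0.723, 0.691, 0.0]
ft_force: [-1.1, -0.0, -0.6]
grip_width: 0.04
grip_force: 0.0
```

Converted, 0.005 m is 0.08.

```bash
echo '[[0.04,0.08,0,0,0],[0.04,0.08,0,0,0],[0.04,0.08,0,0,0],[0.04,0.08,0,0,0],[0.04,0.08,0,0,0],[0.04,0,0,0,0]]' | python3 steer.py; echo '[[0.04,0.048,0,0,0],[0.04,0.032,0,0,0],[0.04,0,0,0,0]]' | python3 steer.py;echo '[[0.04,0.032,0,0,0],[0.04,0,0,0,0]]' | python3 steer.py;echo '[[0.04,0.032,0,0,0],[0.04,0,0,0,0]]' | python3 steer.py
```

```text
clock: 9.62
ee_pos: [0.5848, 0.1949, 0.0072]
tool_rot: [-0.0, 0.723, 0.691, 0.0]
ft_force: [0.0, 0.1, 0.1]
grip_width: 0.0399
grip_force: 0.1
clock: 10.0
ee_pos: [0.5849, 0.1992, 0.0073]
tool_rot: [-0.0, 0.723, 0.691, 0.0]
ft_force: [0.1, -1.4, 0.5]
grip_width: 0.04
grip_force: 0.9
clock: 10.25
ee_pos: [0.585, 0.2011, 0.0073]
tool_rot: [-0.0, 0.723, 0.691, 0.0]
ft_force: [0.1, -3.2, -0.2]
grip_width: 0.04
grip_force: 1.1
clock: 10.5
ee_pos: [0.5852, 0.2032, 0.0073]
tool_rot: [-0.0, 0.723, 0.691, 0.0]
ft_force: [0.2, -1.8, -0.8]
grip_width: 0.0401
grip_force: 1.1
```

Converted, 0.002 m is 0.032.

```bash
echo '[[0.04,0.032,0,0,0],[0.04,0,0,0,0]]' | python3 steer.py;echo '[[0.04,0.032,0,0,0],[0.04,0,0,0,0]]' | python3 steer.py;echo '[[0.04,0.032,0,0,0],[0.04,0,0,0,0]]' | python3 steer.py
```

```text
clock: 10.75
ee_pos: [0.5851, 0.2046, 0.0073]
tool_rot: [0.0, 0.723, 0.691, -0.0]
ft_force: [-0.2, -5.7, 0.8]
grip_width: 0.0398
grip_force: 2.3
clock: 11.0
ee_pos: [0.585, 0.2048, 0.0073]
tool_rot: [0.001, 0.723, 0.691, -0.002]
ft_force: [-0.1, -11.5, 1.3]
grip_width: 0.0398
grip_force: 5.4
clock: 11.25
ee_pos: [0.5849, 0.2049, 0.0074]
tool_rot: [0.001, 0.723, 0.691, -0.003]
ft_force: [-1.4, -15.5, 2.3]
grip_width: 0.04
grip_force: 8.4
```

Converted, -0.05 m is -0.8, -0.015 m is -0.24, 0.175 rad is 0.0557.

```bash
echo '[[0.04,-0.16,0,0,0],[0.04,-0.24,0,0,0],[0.04,0,0,-0.8,0],[0.04,0,0,-0.8,0],[0.04,0,0,-0.8,0],[0.04,0,0,-0.8,0],[0.06,0,0,0,0.0557],[0.085,0,0,0,0.0557],[0.085,0,0,0,0.0557],[0.085,0,0,0,0.0557],[0.085,0,0,0,0.0557],[0.085,0,0,0,0.0557],[0.085,0,0,0,0.0557],[0.085,0,0,0,0.0557],[0.085,0,0,0,0]]' | python3 steer.py; echo '[[0.085,-0.4,0.784,0,0],[0.085,-0.4,0.784,0,0],[0.085,-0.4,0.784,0,0],[0.085,-0.4,0.784,0,0],[0.085,-0.4,0.784,0,0],[0.085,-0.4,0.784,0,0],[0.085,-0.4,0.784,0,0],[0.085,-0.4,0.784,0,0],[0.085,0,0,0,0],[0.085,0,0,0,0]]' | python3 steer.py
python3 - <<'E'
from h import *
p=camrig.camera_params("wrist");w=camrig.capture("wrist");t=camrig.capture("top");np.save("w2.npy",p,allow_pickle=True)
a=cv2.resize(t[200:275,180:255],(480,480),interpolation=cv2.INTER_CUBIC)
b=w[:, 160:480]
crop(np.hstack([a,b]),0,0,800,480,1,"pics/m.png")
print(rot(arm.state()["tool_rot"]).as_matrix().round(3))
E
```

```text
clock: 13.12
ee_pos: [0.5841, 0.1842, 0.2073]
tool_rot: [-0.0, 0.998, 0.063, 0.0]
ft_force: [-1.5, 0.2, -0.6]
grip_width: 0.0849
grip_force: 0.0
clock: 14.38
ee_pos: [0.4345, -0.2295, 0.2073]
tool_rot: [-0.0, 0.998, 0.063, 0.0]
ft_force: [-0.7, -0.1, 0.6]
grip_width: 0.0852
grip_force: 0.0
[[ 0.992  0.127 -0.   ]
 [ 0.127 -0.992  0.001]
 [-0.    -0.001 -1.   ]]
```

View pics/m.png

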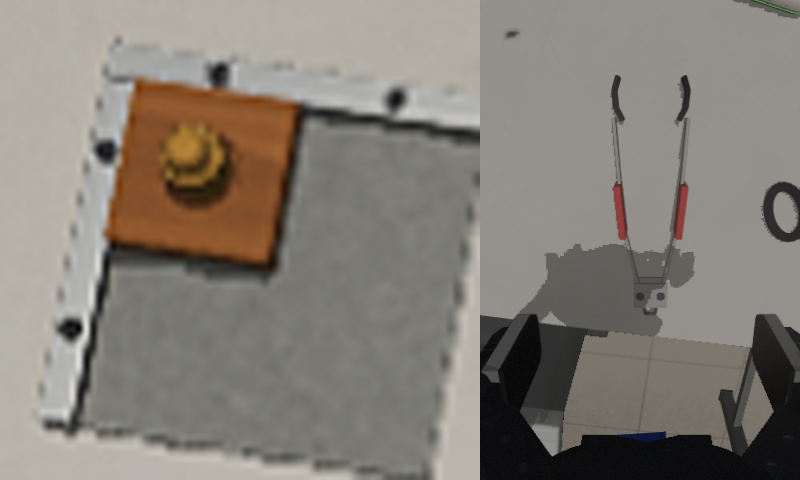

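The block sits flush and square against both stops with the weight at crop (193,165). In the wrist half, the grip tops are centred at crop (620,211) and (682,211), the jaws at (617,98) and (685,98), and the hinge at (651,296).

```bash
python3 - <<'E'
from h import *
p=np.load("w2.npy",allow_pickle=True).item();tp=camrig.camera_params("top")
g=lambda c:((c[0]-400)/4-.375+360,c[1]/4-.375+258)
for n,uv,c,z in [("gl",(300,211),(529,210),.025),("gr",(362,211),(618,207),.025),("jl",(297,98),(512,52),.015),("jr",(365,98),(608,52),.015),("hinge",(331,296),(585,354),.015)]:
    print(n,at(p,uv,z).round(4),tri([(p,uv),(tp,g(c))]).round(4))
t=lambda c:(c[0]/6.4-.42+180,c[1]/6.4-.42+200)
for n,c,z in [("knob",(190,147),.06),("bl",(138,80),.024),("br",(301,102),.024),("fr",(272,270),.024),("fl",(107,242),.024)]: print(n,at(tp,t(c),z).round(4))
E
```

```text
gl [ 0.4309 -0.2061  0.025 ] [ 0.4303 -0.2063  0.0233]
gr [ 0.4378 -0.2607  0.025 ] [ 0.4367 -0.2607  0.02  ]
jl [ 0.525 -0.193  0.015] [ 0.5254 -0.1926  0.0111]
jr [ 0.5322 -0.2495  0.015 ] [ 0.5318 -0.2506  0.0098]
hinge [ 0.346 -0.245  0.015] [ 0.349  -0.2449  0.0211]
knob [0.5933 0.2445 0.06  ]
bl [0.6259 0.2757 0.024 ]
br [0.6231 0.2118 0.024 ]
fr [0.5567 0.2146 0.024 ]
fl [0.5615 0.2789 0.024 ]
```

```bash
echo '[[0.085,0,0.064,0.8,0],[0.085,0,0,0.8,0],[0.085,0,0,0.8,0],[0.085,0,0,0.48,0],[0.085,0,0,0.24,0],[0.085,0,0,0.112,0],[0.085,0,0,0,0],[0.054,0,0,0,0],[0.054,0,0,0,0],[0.054,0,0,0,0],[0.054,0,0,0,0]]' | python3 steer.py 20
```

```text
clock: 15.85
ee_pos: [0.4361, -0.2346, 0.0069]
tool_rot: [0.001, 0.998, 0.062, 0.001]
ft_force: [-0.2, 0.4, 6.2]
grip_width: 0.0543
grip_force: 7.2
```

Converted, -0.001 m is -0.016.

```bash
echo '[[0.054,0,0,-0.016,0],[0.053,0,0,0,0],[0.053,0,0,0,0]]' | python3 steer.py ; echo '[[0.053,0,0,-0.16,0],[0.053,0,0,-0.16,0],[0.053,0,0,-0.32,0],[0.053,0,0,-0.48,0],[0.053,0,0,-0.48,0],[0.053,0,0,0,0],[0.053,0,0,0,0]]' | python3 steer.py
python3 - <<'E'
from h import *
p=camrig.camera_params("wrist");w=camrig.capture("wrist");np.save("w3.npy",p,allow_pickle=True);np.save("w3i.npy",w)
s=camrig.capture("scene")
a=cv2.resize(s[270:450,320:480],(427,480),interpolation=cv2.INTER_CUBIC)
crop(np.hstack([a,w[:,150:520]]),0,0,797,480,1,"pics/held.png")
E
```

```text
clock: 16.23
ee_pos: [0.4355, -0.2343, 0.0071]
tool_rot: [0.001, 0.998, 0.062, 0.001]
ft_force: [-1.4, 0.3, 6.5]
grip_width: 0.0532
grip_force: 6.5
clock: 17.1
ee_pos: [0.4347, -0.2334, 0.1061]
tool_rot: [-0.0, 0.998, 0.062, -0.0]
ft_force: [-0.6, 0.3, -1.3]
grip_width: 0.0531
grip_force: 5.3
```

View pics/held.png

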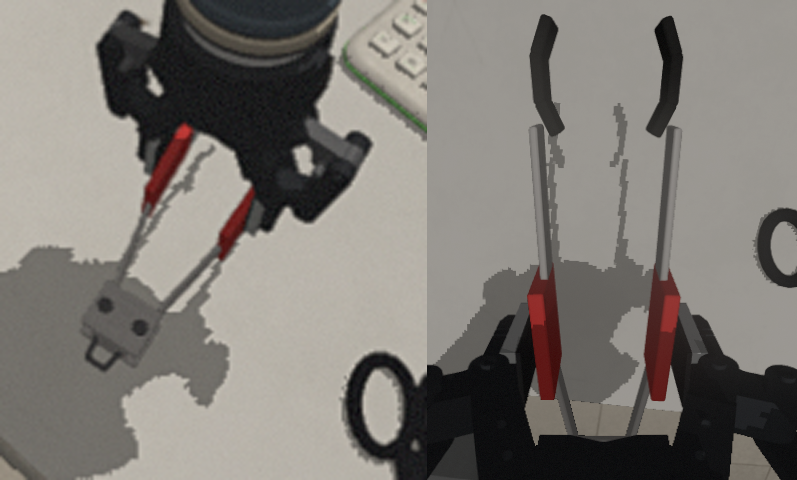

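The tongs are held by both grips and roughly level. The jaws in the wrist half run from crop (546,18) and (665,18) at the ends to (556,133) and (655,133) at the rear.

```bash
python3 - <<'E'
from h import *
p=np.load("w3.npy",allow_pickle=True).item();s=arm.state();M=rot(s["tool_rot"])
print(s["qpos"].round(3))
for z in (.113,.1175,.122):
  print(z)
  for c in [(546,18),(665,18),(545,75),(668,75),(556,133),(655,133)]:
    X=at(p,(c[0]-277,c[1]),z); print((M.inv().apply(X-s["ee_pos"])*1e3).round(1),end=' ')
E
```

```text
[-0.72   0.558  1.871 -0.     0.715  0.726]
0.113
[113.  -18.2  -7.8] [113.   20.4  -7.9] [ 95.5 -19.3  -7.8] [95.5 22.1 -7.9] [ 76.5 -16.2  -7.8] [76.5 18.5 -7.8] 0.1175
[112.  -17.6 -12.3] [112.   19.7 -12.4] [ 95.1 -18.6 -12.3] [ 95.1  21.4 -12.4] [ 76.7 -15.7 -12.3] [ 76.7  17.9 -12.3] 0.122
[111.  -17.  -16.8] [111.   19.1 -16.9] [ 94.7 -18.  -16.8] [ 94.7  20.7 -16.9] [ 76.9 -15.1 -16.8] [ 76.9  17.3 -16.8]
```

Converted, -0.04 m is -0.64, -0.012 m is -0.192.

```bash
echo '[[0.053,0.048,-0.192,-0.16,0],[0.053,0.096,-0.4,-0.16,0],[0.053,0.16,-0.56,0,0],[0.053,0.16,-0.64,0,0],[0.053,0.16,-0.64,0,0],[0.053,0.16,-0.64,0,0],[0.053,0.16,-0.64,0,0],[0.053,0.16,-0.64,0,0],[0.053,0.16,-0.64,0,0],[0.053,0.16,-0.64,0,0],[0.053,0.16,-0.56,0,0],[0.053,0.16,-0.56,0,0],[0.053,0.128,-0.4,0,0],[0.053,0.064,-0.16,0,0],[0.053,0,0,0,0],[0.053,0,0,0,0],[0.053,0,0,0,0]]' | python3 steer.py
python3 - <<'E'
from h import *
p=camrig.camera_params("wrist");w=camrig.capture("wrist");np.save("w4.npy",p,allow_pickle=True)
crop(w,0,0,640,480,1,"pics/over.png")
for x in ((.592,.246,.06),(.592,.246,.024)): print(proj(p,x))
E
```

```text
clock: 19.32
ee_pos: [0.4981, 0.2337, 0.1263]
tool_rot: [0.0, 0.998, 0.062, -0.0]
ft_force: [0.3, -0.3, -2.1]
grip_width: 0.0532
grip_force: 5.3
[324.99217123  88.90749448]
[325.24379963  92.23895917]
```

View pics/over.png

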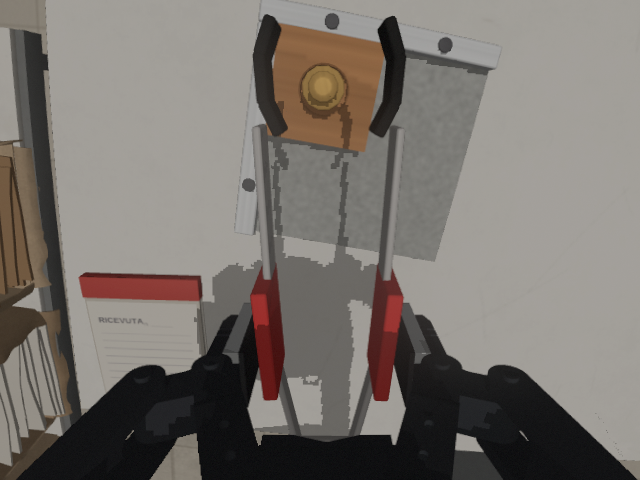

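The weight's knob is at (323,86), between the jaws at (266,77) and (391,77), and the block is flush in its corner.

```bash
python3 - <<'E'
from h import *
p=np.load("w4.npy",allow_pickle=True).item();s=arm.state();M=rot(s["tool_rot"])
for uv,z in [((323,86),.06),((323,87),.046),((266,77),.136),((391,77),.136),((272,18),.136),((387,18),.136)]:
  X=at(p,uv,z); print(uv,X.round(4),(M.inv().apply(X-s["ee_pos"])*1e3).round(1))
E
```

```text
(323, 86) [0.5933 0.2472 0.06  ] [96.  -1.6 66.3]
(323, 87) [0.5936 0.2474 0.046 ] [96.3 -1.7 80.3]
(266, 77) [0.5894 0.265  0.136 ] [ 94.3 -19.7  -9.7]
(391, 77) [0.5945 0.224  0.136 ] [94.3 21.6 -9.7]
(272, 18) [0.6073 0.2645 0.136 ] [112.  -17.1  -9.8]
(387, 18) [0.6118 0.2282 0.136 ] [112.   19.5  -9.7]
```

Converted, 0.025 m is 0.4, 0.001 m is 0.016.

```bash
echo '[[0.053,0.016,-0.048,0,0],[0.053,0,0,0.32,0],[0.053,0,0,0.4,0],[0.053,0,0,0.32,0],[0.053,0,0,0.24,0],[0.053,0,0,0.128,0],[0.053,0,0,0.048,0],[0.053,0,0,0,0],[0.053,0,0,0,0]]' | python3 steer.py
python3 - <<'E'
from h import *
p=camrig.camera_params("wrist");w=camrig.capture("wrist");np.save("w5.npy",p,allow_pickle=True)
crop(w,200,0,260,160,3,"pics/low.png")
E
```

```text
clock: 20.5
ee_pos: [0.4994, 0.2379, 0.0359]
tool_rot: [-0.0, 0.998, 0.062, 0.001]
ft_force: [0.1, 0.3, -1.9]
grip_width: 0.0531
grip_force: 5.3
```

View pics/low.png

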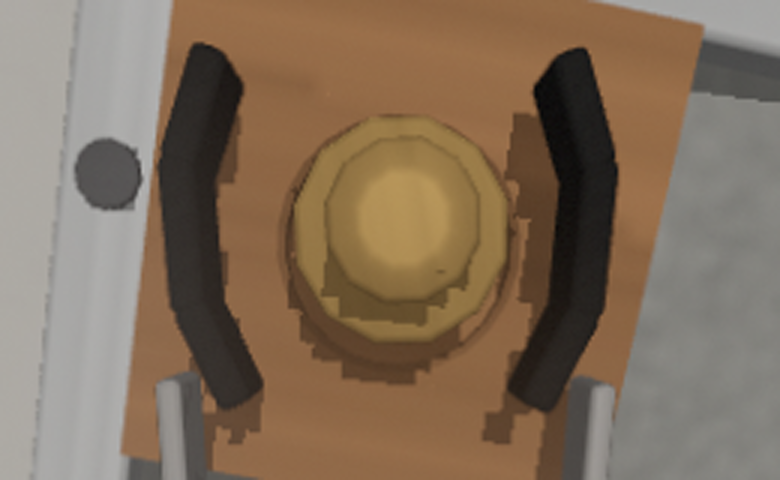

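The weight at crop (401,228) stands between the jaws, whose middle is at crop (388,225), so I shift about 1.3 mm toward +y of the tool and close.

Converted, 0.0015 m is 0.024.

```bash
echo '[[0.053,0,0.024,0,0],[0.053,0,0,0,0],[0.049,0,0,0,0],[0.047,0,0,0,0],[0.045,0,0,0,0],[0.042,0,0,0,0],[0.038,0,0,0,0],[0.035,0,0,0,0],[0.035,0,0,0,0],[0.035,0,0,0,0]]' | python3 steer.py 28
```

```text
clock: 21.8
ee_pos: [0.4991, 0.2363, 0.0353]
tool_rot: [-0.0, 0.998, 0.062, -0.0]
ft_force: [0.2, 0.3, -1.0]
grip_width: 0.0436
grip_force: 28.9
```

Converted, -0.01 m is -0.16, -0.008 m is -0.128.

```bash
echo '[[0.035,0,0,-0.048,0],[0.035,0,0,-0.08,0],[0.035,0,0,-0.08,0],[0.035,0,0,-0.08,0],[0.035,0,0,-0.08,0],[0.035,0,0,-0.112,0],[0.035,0,0,-0.16,0],[0.035,0,0,-0.16,0],[0.035,0,0,-0.16,0],[0.035,0,0,-0.16,0],[0.035,0,0,-0.128,0],[0.035,0,0,-0.08,0],[0.035,0,0,-0.032,0],[0.035,0,0,0,0],[0.035,0,0,0,0],[0.035,0,0,0,0],[0.035,0,0,0,0]]' | python3 steer.py
python3 - <<'E'
from h import *
w=camrig.capture("wrist");s=camrig.capture("scene")
a=cv2.resize(s[130:250,180:320],(467,400),interpolation=cv2.INTER_CUBIC)
b=cv2.resize(w[0:240,180:380],(333,400))
crop(np.hstack([a,b]),0,0,800,400,1,"pics/end.png")
E
```

```text
clock: 23.92
ee_pos: [0.4991, 0.2363, 0.1201]
tool_rot: [0.0, 0.998, 0.062, -0.0]
ft_force: [0.1, -0.0, -1.1]
grip_width: 0.0437
grip_force: 28.8
```

View pics/end.png

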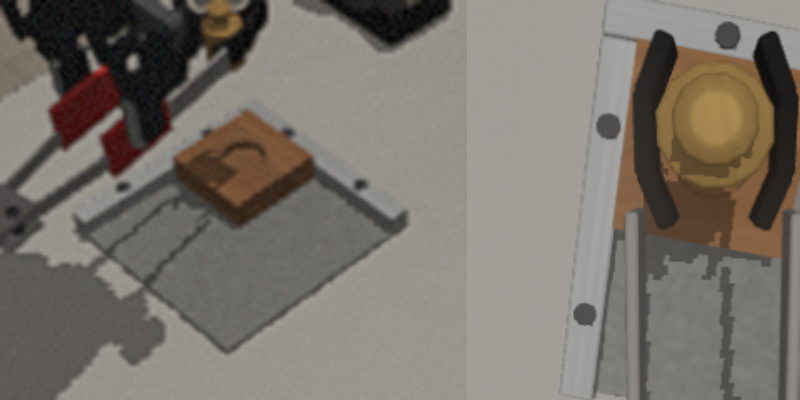

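The pocket is empty at crop (240,155) and the block is still flush in its corner. The weight hangs upright between the jaws at crop (715,118).

```bash
python3 -c "
from cell import arm, camrig;print(arm.hand_in())"
```

```text
the job is handed in; nothing more can be done
None
```

I handed the job in at about 24 s of robot time: the last pictures show the block home against both stops, and the weight hanging upright in the tongs, about 10 cm up by the lift distance. The hand-in gave no verdict.

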